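Open the filter bay of the bench air pump

TASK

Open the filter bay on top of the bench air pump: press the snap tab in with the fingertips and, while it is pressed, push the released filter cover away from the tab, along its guide rails, until it is completely off its seat and lies flat on the pump's top beyond the rails. Only press and push, without forcing the latched cover: do not lift or tip the cover, and leave the vials and everything else on the bench standing where they are. Finish with the tab let go and the hand clear.

Things in the scene. Friction and masses are not known exactly. Their poses are not given: they have to be found in the camera images.
- pump: Bench air pump: beige box fixed to the bench, 180 mm (its x) by 280 mm (its y) by 90 mm high. Origin: centre of its underside, on the bench; z up. Its flat top (deck) is 90 mm above the bench. The cover slides off in the pump's +y. Filter bay: an opening in the deck, |x| < 37 mm, y = -97 to -10 mm, below the cover.
- seat (a point): Fixed point on the pump: middle of the cover's seat at deck height, pump (0, -48, 90) mm, axes as the pump's. The latched cover's origin is here within 2 mm. Two aluminium guide rails flank it: pump y = -93 to -3 mm, |x| = 44 to 53.5 mm, 9 mm high, overhanging the cover's side flanges with 1.5 mm play.
- deck (a point): Fixed point on the pump: middle of the plain flat deck beyond the rails, pump (0, 65, 90) mm, axes as the pump's. The deck runs from pump y = -3 to +140 mm, 180 mm wide, with no rim.
- cover: Loose grey louvred filter cover, about 110 g, 90 mm long (its y), 84 mm wide (its x; 96 mm over the flanges at its foot), 16 mm high. Origin: centre of its underside; axes as the pump's at the start. Off its seat and clear of the rails once its origin is 90 mm from the seat in pump +y; it stays fully on the deck up to 143 mm, and overhangs beyond.
- cover_rear (a point): On the cover: middle of its flat upright rear wall, the face to push, 10 mm above the cover's underside, at cover (0, -45, 10) mm; it faces the snap tab (-y). The wall is 84 mm wide and reaches 16 mm above the deck; in its middle 26 mm it begins 4.5 mm above the deck.
- tab_top (a point): Centre of the top face of the snap tab's press pad (moves with it): ribbed grey pad 30 mm (pump x) by 32 mm (pump y); free, its top is 12 mm above the deck, at pump (0, -114, 102) mm, 21 mm behind the cover's rear wall; the pad's edge is 5 mm from that wall. Round the pad's sides and rear is only the lower deck, save two end stops 9 mm high at pump x = +-43, y = -98 mm.
- snap_tab (a joint): How far the tab is pressed down: 0 free, 0.007 m fully in. Spring 2.4 N to start, 6.6 N fully in; it returns when let go. From 0.005 m its hook is below the cover's rear wall and the cover can be pushed; after 10 mm of cover travel it cannot catch again. Fully in, the pad is 5 mm above the deck: fingertips can slide on at that height over bay and deck, pushing the wall.
- vial_a: Amber vial with black cap, 20 mm across, 39 mm high, standing on the pump's top beside the cover's way (pump x about -76 mm). Leave alone. Origin: centre of its underside.
- vial_b: The same kind of vial, standing on the pump's top on the other side (pump x about +76 mm). Leave alone. Origin: centre of its underside.
- spare_filter: New pleated filter in a grey frame, 76 by 72 by 15 mm, lying on the bench on the pump's -x side. Leave alone. Origin: centre of its underside.
- screwdriver: Screwdriver with black handle, 170 mm, lying on the bench on the pump's +x side. Leave alone.
- beaker: Glass beaker, 68 mm across, 85 mm high, on the bench on the pump's +x side. Leave alone. Origin: centre of its underside.
- reagent: Amber reagent bottle, 64 mm across, 140 mm high, at the right of the bench. Leave alone. Origin: centre of its underside.
- jar: White jar, 64 mm across, 70 mm high, at the right of the bench. Leave alone. Origin: centre of its underside.
- tip_rack: Blue pipette-tip rack, 82 by 120 by 49 mm, at the left of the bench. Leave alone. Origin: centre of its underside.
Things that resemble listed ones, but are neither listed nor needed, are in the scene too. What is shaped like the cover but green or orange is not meant.

How it is judged (in metres and radians):
On the way, in this order (a step that is already met when the one before it is completed fails the run):
1. the snap tab is pressed in while the cover is still on its seat (value of joint snap_tab above 0.004 m and y of cover in the frame of pump below -0.04 m), for 0.05 s.
2. the released cover is pushed along its rails past the hook (y of cover in the frame of pump above -0.036 m and z of cover in the frame of pump below 0.096 m), for 0.05 s.
At the end, for the whole second after the job is handed in: The cover lies still and flat on the pump's deck (height within 4 mm, tilt under 0.06 rad, within 40 mm of the pump's centre line), at least 88 mm from its seat in pump +y, so clear of the rails; the snap tab has sprung back (under 1.5 mm) (y of cover in the frame of pump above 0.04 m and x of cover in the frame of pump between -0.04 and 0.04 m and z of cover in the frame of pump between 0.086 and 0.094 m and angle between cover's own z axis and vertical below 0.06 rad and linear speed of cover below 0.01 m/s and value of joint snap_tab below 0.0015 m); the robot touches nothing.
It fails at once if the cover is lifted, tipped or dropped off the pump (z of cover in the frame of pump above 0.102 m or z of cover in the frame of pump below 0.078 m or angle between cover's own z axis and vertical above 0.25 rad).
It fails at once if the cover is forced (over 60 N) against its latch, rails or the pump (contact force between cover and pump above 60 N).
It fails at once if a vial, beaker, bottle or jar is tipped over (angle between any of vial_a, vial_b, beaker, reagent, jar's own z axis and vertical above 0.5 rad).
It fails at once if a bystander is moved more than 20 mm (distance of any of vial_a, vial_b, spare_filter, screwdriver, beaker, reagent, jar, tip_rack from where it was at the start of the episode above 0.02 m).
It also fails if it takes over 40 s, if anything falls off the work surface, if the arm or the gripper's body presses on something with over 40 N, if the wrist force passes 120 N, or if a joint passes its speed limit or range.

ROBOT

A 6-joint arm with a two-finger parallel gripper is mounted at the origin on the work surface. World frame = base frame: x ahead of the robot, y to its left, z up, the work surface at z = 0. Lengths are in m, angles in degrees, forces in N, time in s.
With the tool pointing down it reaches from about 0.35 to 0.875 m from the base axis. Payload 4.2 kg.
Tool frame: the origin (TCP) lies at the very end of the fingers, on their centre line; the grasp point (between the pads) lies 19 mm behind it (r.grip_point_offset is the distance from the TCP to the grasp point, in m); z points along the fingers, y is the line along which they close (so a half turn about z gives the same grasp; the last joint's range is limited). The gripper opens to 87 mm and grips with 3 to 60 N. Pads are 19 mm wide; open, the fingers measure 117 mm over their backs; the gripper's body (75 mm by 190 mm) begins 51 mm behind the grasp point.
Start: joints at [-58.35, 22.042, 0.453, 0, -68.411, -14.817], TCP at [0.181, -0.598, 0.223] pointing down, gripper open.
Joint ranges: [-179.83, 179.83], [-69.29, 118.12], [-61.27, 80.66], [-181.25, 117.63], [-171.15, -9.14], [-177.46, 177.46]. Speed limits (degrees/s): [159.86, 159.86, 180, 180, 180, 180].

INTERFACE

Orientations are given as a 3x3 rotation matrix whose columns are the frame's x, y, z axes.
In Python, from station import r, cams gives the robot as it stands. The module is installed in compiled form; this text tells all that it offers.
- The arm moves only by the shell command python3 -m handwheel 'ROWS'. ROWS is JSON, a list that holds one entry, the list of rows, each a list of 7 numbers: the turn, a rotation vector about the tool's x, y, z in units of 6 degrees (1.0 is 6 degrees), then the shift along the tool's x, y, z in m, then the finger opening in m, from 0 to 0.087. In form: [[[ax, ay, az, x, y, z, jaw], ...]]. A call has 1 to 12 rows; each row shifts and turns the commanded pose from where the row before left it, along the tool's axes as they then stand; what a row does not reach is not made up. A row lasts 1/10 s, in which the tool goes at most 50 mm and 8.59 degrees, less where a joint would pass 70% of its speed; a pose out of reach is approached as far as the arm can. A call with a gripper value outside its range is refused whole. The fingers move at their own pace and stop on an object; the grip force is fixed at half the most. Time passes only in rows, so rows that do not move let the fingers close. It gives the time, the measured TCP pose, the force, the opening and the grip force at its end, in the units of the state.
- r.sense(): the state, without advancing time (a new reading comes with each control period).
- cams.capture(name): name is "side" or "top" or "wrist"; returns the picture (420x560x3 uint8, red, green, blue); there is no depth.
- cams.get_calibration(name): a dict with "camera_matrix" (3x3 intrinsics, pixels), "rvec" (rotation vector, rad) and "tvec" (3), from world to camera coordinates, as OpenCV has them; the wrist camera has in their place "T_tool_cam" (4x4, takes a point from camera to tool coordinates, whose origin is the TCP and whose axes are the flange's). Camera axes: x right, y down, z forward; pixel columns grow to the right and rows downward; lengths in m; the calibration is good to about 2 mm. The wrist camera is an equidistant fisheye: a pixel r from the principal point sees the ray r / f radians off the axis. A picture is of the moment at which its call begins: read the wrist's pose just before it. get_calibration takes no time and is no camera call.
- r.finish_job(): hands the job in; it is judged then, once.
The state is a dict: "time_s": time; "joints": joint angles; "joint_velocities": joint speeds; "effort": joint torques, N m; "tcp_pos": TCP position; "ee_rot": TCP orientation; "wrist_force": force on the tool from outside, world axes, zero at the start; "moment": the same for the moment, N m; "gripper_width": opening from 0.0 (shut) to 1.0 (fully open); "gripper_force": force on a finger pad.
Only numpy, scipy, OpenCV 4.12 (cv2) and the standard library are available. Lean on these libraries where they do the work, as an engineer would, in place of code of your own. Each camera call takes 0.05 s, during which the arm holds its last target. There are 200 camera calls.

## Working session

There is one attempt and no reset: what is moved stays moved. The work goes in short steps, Python scripts to look and compute and a shell command to move; the robot and the scene stay as the last step left them, time stands still between calls to the robot, and variables do not carry over. Pictures are saved under pics/ and viewed, at most 10 in all, crops included, and the job is handed in when it is done.

```bash
mkdir -p pics; python3 - <<'E'
from station import r,cams
import cv2,numpy as np
for n in("top","side"):
    im=cams.capture(n);cv2.imwrite(f"pics/{n}0.png",im[:,:,::-1])
    c=cams.get_calibration(n);R=cv2.Rodrigues(np.array(c["rvec"],float))[0];print(n,np.round(c["camera_matrix"],1).tolist(),np.round(-R.T@np.array(c["tvec"]).ravel(),3),R.round(2).tolist())
s=r.sense();print(s["time_s"],s["tcp_pos"],np.round(s["ee_rot"],3).tolist(),s["wrist_force"])
print(np.round(cams.get_calibration("wrist")["T_tool_cam"],3).tolist())
E
```

```text
top [[443.4, 0.0, 274.5], [0.0, 443.4, 210.3], [0.0, 0.0, 1.0]] [0.435 0.015 1.326] [[-0.01, -1.0, -0.01], [-1.0, 0.01, -0.09], [0.09, 0.01, -1.0]]
side [[401.0, 0.0, 281.5], [0.0, 401.0, 212.5], [0.0, 0.0, 1.0]] [0.073 0.839 0.671] [[-0.86, -0.51, -0.02], [-0.25, 0.46, -0.86], [0.44, -0.73, -0.52]]
0.1 [ 0.18085496 -0.59772424  0.22159566] [[-0.957, -0.289, -0.001], [-0.289, 0.957, 0.002], [0.0, 0.002, -1.0]] [ 0.77201186  0.59551766 -0.91546957]
[[-0.0, -0.962, -0.271, 0.074], [1.0, -0.0, -0.0, -0.001], [0.0, -0.271, 0.962, -0.161], [0.0, 0.0, 0.0, 1.0]]
```

View pics/top0.png

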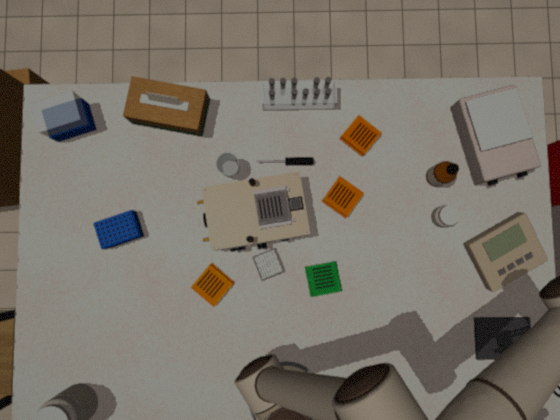

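View pics/side0.png

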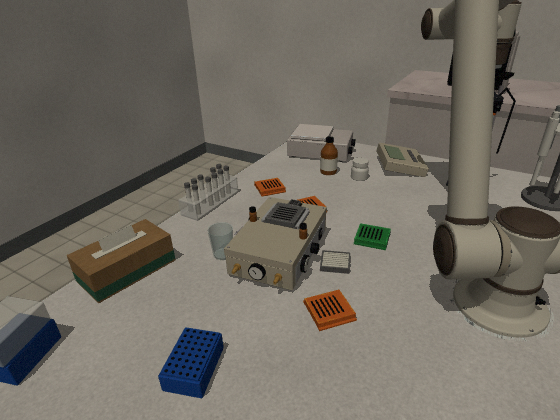

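The top view shows grey cover candidate A on the beige pump at (272,208), with a dark pad at (296,204). The lookalikes are orange at (361,135), (343,197) and (213,285), and green at (323,278). A is the one meant: it is grey, on the pump, between rails, and next to the tab. I'll confirm in a crop and measure.

```bash
cat > h.py <<'E'
import cv2,numpy as np
from station import r,cams
def ray(n,uv,z):
    c=cams.get_calibration(n);R=cv2.Rodrigues(np.array(c["rvec"],float))[0];t=np.array(c["tvec"],float).ravel()
    o=-R.T@t;d=R.T@np.linalg.inv(c["camera_matrix"])@np.array([*uv,1.]);return o+d*(z-o[2])/d[2]
E
python3 - <<'E'
from h import *
im=cv2.imread("pics/top0.png")
cv2.imwrite("pics/crop.png",cv2.resize(im[160:260,190:320],None,fx=6,fy=6,interpolation=cv2.INTER_CUBIC)[:600])
hsv=cv2.cvtColor(im,cv2.COLOR_BGR2HSV);print(hsv[190,220],hsv[235,235],hsv[208,272],hsv[204,297],hsv[150,200])
m=cv2.inRange(hsv,(10,38,120),(30,120,255));m[:160]=0;m[260:]=0;m[:,:190]=0;m[:,320:]=0
m=cv2.morphologyEx(m,cv2.MORPH_CLOSE,np.ones((5,5)));m=cv2.morphologyEx(m,cv2.MORPH_OPEN,np.ones((9,9)))
c=max(cv2.findContours(m,0,2)[0],key=cv2.contourArea);rc=cv2.minAreaRect(c);print(rc)
P=np.array([ray("top",p,.09)for p in cv2.boxPoints(rc)]);print(P.round(4),np.linalg.norm(np.diff(P,axis=0),axis=1),P.mean(0))
g=cv2.inRange(hsv,(0,0,0),(179,255,110))
n,l,s,ce=cv2.connectedComponentsWithStats(g[180:235,245:312])
for i in range(1,n):
  if s[i,4]>20:print(s[i],ce[i]+[245,180],ray("top",ce[i]+[245,180],.102))
E
```

```text
[ 21  52 141] [ 19  52 142] [175  30  51] [176  30  60] [ 15  18 142]
((255.0675506591797, 210.40542602539062), (64.2800064086914, 100.6121826171875), 80.53767395019531)
[[ 0.6115  0.2323  0.09  ]
 [ 0.6546 -0.0478  0.09  ]
 [ 0.4756 -0.074   0.09  ]
 [ 0.4333  0.2026  0.09  ]] [0.28333897 0.18085074 0.27979231] [0.54375742 0.07826745 0.09      ]
[ 3  0 12  7 65] [253.69230769 182.75384615] [0.61953812 0.08078493 0.102     ]
[ 57   0  10  55 288] [307.74652778 200.76041667] [ 0.56698809 -0.0687823   0.102     ]
[   9   10   50   35 1238] [276.39579968 206.42891761] [0.55238993 0.01840086 0.102     ]
```

View pics/crop.png

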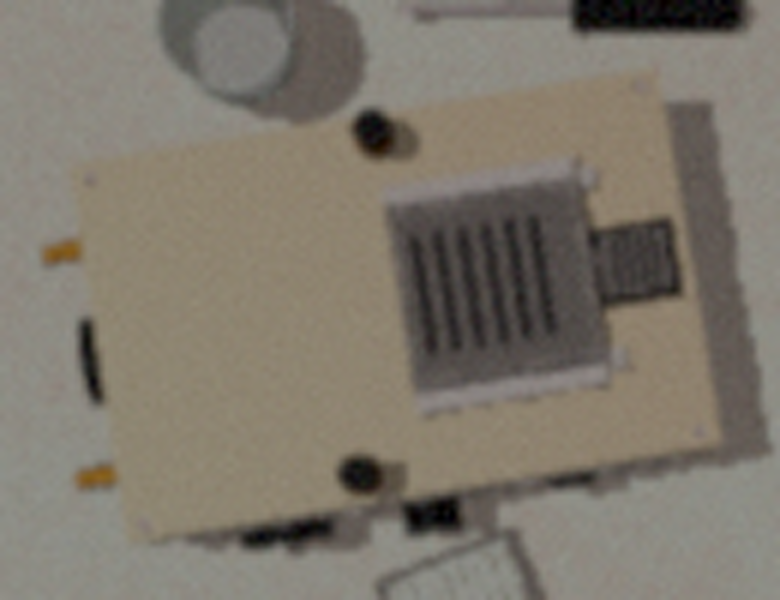

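Confirmed: cover A is grey and louvred, sits between the aluminium rails, and has the ribbed pad at crop (638,262), which is image (296.3,203.7). The deck measures 0.282 x 0.181 m, close to the given 0.28 x 0.18. The pump's +y points left in the image.

```bash
python3 - <<'E'
from h import *
c=np.array([.5438,.0783]);th=np.radians(8.75);X=np.array([np.cos(th),np.sin(th)]);Y=np.array([-X[1],X[0]])
f=lambda u,v,z:(lambda p:(p.round(4),(np.array([(p-c)@X,(p-c)@Y])*1e3).round(1)))(ray("top",(190+u/6,160+v/6),z)[:2])
print("tab",f(638,262,.102),"exp",c-.114*Y)
for n,u,v,z in[("coverFL",388,208,.106),("vialb",375,132,.129),("viala",360,475,.129),("rail1",575,165,.099),("rail2",608,378,.099)]:print(n,f(u,v,z))
E
python3 -m handwheel '[[[0,0,0,-0.031,0.025,0,0],[0,0,0,-0.031,0.025,0,0],[0,0,0,-0.031,0.025,0,0],[0,0,0,-0.031,0.025,0,0],[0,0,0,-0.031,0.025,0,0],[0,0,0,-0.031,0.025,0,0],[0,0,0,-0.031,0.025,0,0],[0,0,0,-0.031,0.025,0,0],[0,0,0,-0.031,0.025,0,0],[0,0,0,-0.031,0.025,0,0],[0,0,0,-0.031,0.025,0,0],[0,0,0,-0.031,0.025,0,0]]]'
python3 -m handwheel '[[[-0.0,0,-1.366,0,0,0,0],[0,0,-1.366,0,0,0,0],[0,0,-1.366,0,0,0,0],[0,0,-1.366,0,0,0,0],[0,0,-1.366,0,0,0,0],[0,0,-1.366,0,0,0,0],[0,0,-1.366,0,0,0,0],[0,0,-1.366,0,0,0,0],[0,0,-1.366,0,0,0,0],[0,0,-1.366,0,0,0,0],[0,0,0,0,0,0,0],[0,0,0,0,0,0,0]]]'
```

```text
tab (array([ 0.5593, -0.037 ]), array([  -2.2, -116.3])) exp [ 0.56114207 -0.03437321]
coverFL (array([0.5856, 0.0782]), array([41.3, -6.5]))
vialb (array([0.6176, 0.0826]), array([73.6, -7. ]))
viala (array([0.4621, 0.0907]), array([-78.8,  24.6]))
rail1 (array([ 0.6054, -0.0086]), array([ 47.6, -95.3]))
rail2 (array([ 0.506 , -0.0223]), array([-52.7, -93.7]))
time_s: 1.3
tcp_pos: [0.4506, -0.2017, 0.2223]
ee_rot: [[-0.957, -0.29, -0.0], [-0.29, 0.957, 0.0], [0.0, 0.0, -1.0]]
wrist_force: [0.7, 0.5, -0.3]
gripper_width: 0.03
gripper_force: 0.0
time_s: 2.5
tcp_pos: [0.45, -0.2032, 0.2223]
ee_rot: [[0.15, -0.989, -0.001], [-0.989, -0.15, 0.0], [-0.0, 0.001, -1.0]]
wrist_force: [-0.3, -0.8, 0.1]
gripper_width: 0.004
gripper_force: 0.0
```

```bash
python3 -m handwheel '[[[0,0,0,-0.0297,-0.0267,0,0],[0,0,0,-0.0297,-0.0267,0,0],[0,0,0,-0.0297,-0.0267,0,0],[0,0,0,-0.0297,-0.0267,0,0],[0,0,0,-0.0297,-0.0267,0,0],[0,0,0,0,0,0.03,0],[0,0,0,0,0,0.03,0],[0,0,0,0,0,0.03,0],[0,0,0,0,0,0.01,0],[0,0,0,0,0,0,0],[0,0,0,0,0,0,0]]]'
python3 - <<'E'
from h import *
im=cams.capture("wrist");cv2.imwrite("pics/w1.png",im[:,:,::-1])
E
```

```text
time_s: 3.6
tcp_pos: [0.5605, -0.0362, 0.1238]
ee_rot: [[0.152, -0.988, 0.002], [-0.988, -0.152, -0.0], [0.001, -0.002, -1.0]]
wrist_force: [0.4, -0.7, 0.2]
gripper_width: 0.008
gripper_force: 0.0
```

View pics/w1.png

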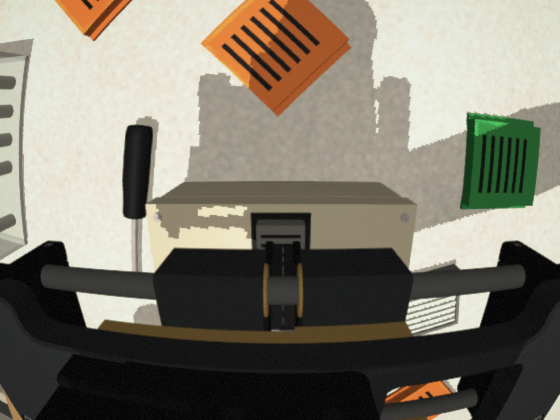

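The wrist view shows the pad (columns 258–308, centre 283) lined up with the closed fingertips (centre about 284), so I press next.

```bash
python3 -m handwheel '[[[0,0,0,0,0,0.01,0],[0,0,0,0,0,0.007,0],[0,0,0,0,0,0.002,0],[0,0,0,0,0,0.002,0],[0,0,0,0,0,0.002,0],[0,0,0,0,0,0,0],[0,0,0,0,0,0,0]]]'
python3 -m handwheel '[[[0,0,0,0,0,0.0015,0],[0,0,0,0,0,0.001,0],[0,0,0,0,0,0,0],[0,0,0,0,0,0,0]]]'
```

```text
time_s: 4.35
tcp_pos: [0.5593, -0.0362, 0.0999]
ee_rot: [[0.153, -0.988, -0.0], [-0.988, -0.153, -0.0], [0.0, 0.0, -1.0]]
wrist_force: [-2.5, -0.1, 3.9]
gripper_width: 0.003
gripper_force: 1.9
time_s: 4.75
tcp_pos: [0.5596, -0.0362, 0.0973]
ee_rot: [[0.153, -0.988, 0.0], [-0.988, -0.153, -0.0], [0.0, -0.0, -1.0]]
wrist_force: [-2.3, -0.6, 5.4]
gripper_width: 0.008
gripper_force: 2.6
```

```bash
python3 -m handwheel '[[[0,0,0,0,0,0.001,0],[0,0,0,0,0,0.0006,0],[0,0,0,0,0,0,0],[0,0,0,0,0,0,0]]]'
python3 -m handwheel '[[[0,0,0,-0.003,0,0,0],[0,0,0,-0.003,0,0,0],[0,0,0,-0.003,0,0,0],[0,0,0,0,0,0,0]]]'
```

```text
time_s: 5.15
tcp_pos: [0.5595, -0.0362, 0.0959]
ee_rot: [[0.153, -0.988, 0.0], [-0.988, -0.153, -0.0], [0.0, -0.0, -1.0]]
wrist_force: [-2.4, 0.0, 6.1]
gripper_width: 0.004
gripper_force: 3.1
time_s: 5.55
tcp_pos: [0.5601, -0.0275, 0.0967]
ee_rot: [[0.154, -0.988, 0.005], [-0.988, -0.154, -0.001], [0.001, -0.005, -1.0]]
wrist_force: [0.3, -2.0, 5.6]
gripper_width: 0.006
gripper_force: 2.8
```

```bash
python3 -m handwheel '[[[0,0,0,0,0,0.001,0],[0,0,0,-0.002,0,0,0],[0,0,0,-0.002,0,0,0],[0,0,0,-0.001,0,0,0],[0,0,0,0,0,0,0]]]'
python3 -m handwheel '[[[0,0,0,-0.002,0,0,0],[0,0,0,-0.002,0,0,0],[0,0,0,-0.002,0,0,0],[0,0,0,0,0,0,0]]]'
```

```text
time_s: 6.05
tcp_pos: [0.5597, -0.0229, 0.0959]
ee_rot: [[0.154, -0.988, 0.005], [-0.988, -0.154, -0.001], [0.002, -0.005, -1.0]]
wrist_force: [0.1, -3.1, 5.5]
gripper_width: 0.007
gripper_force: 3.1
time_s: 6.45
tcp_pos: [0.5588, -0.0169, 0.0959]
ee_rot: [[0.154, -0.988, 0.005], [-0.988, -0.154, -0.001], [0.002, -0.005, -1.0]]
wrist_force: [0.3, -2.9, 5.2]
gripper_width: 0.002
gripper_force: 3.1
```

```bash
python3 -m handwheel '[[[0,0,0,-0.003,0,0,0],[0,0,0,-0.003,0,0,0],[0,0,0,-0.003,0,0,0],[0,0,0,0,0,0,0]]]'
python3 - <<'E'
from h import *
im=cams.capture("top");s=cams.capture("side")
a=cv2.resize(im[160:260,190:320,::-1],(520,400),interpolation=2);b=cv2.resize(s[190:300,210:345,::-1],(280,228),interpolation=2)
o=np.zeros((400,800,3),np.uint8);o[:,:520]=a;o[:228,520:]=b;cv2.imwrite("pics/p2.png",o)
E
```

```text
time_s: 6.85
tcp_pos: [0.5574, -0.0076, 0.0959]
ee_rot: [[0.154, -0.988, 0.005], [-0.988, -0.154, -0.0], [0.001, -0.005, -1.0]]
wrist_force: [0.4, -2.6, 5.8]
gripper_width: 0.005
gripper_force: 3.8
```

View pics/p2.png

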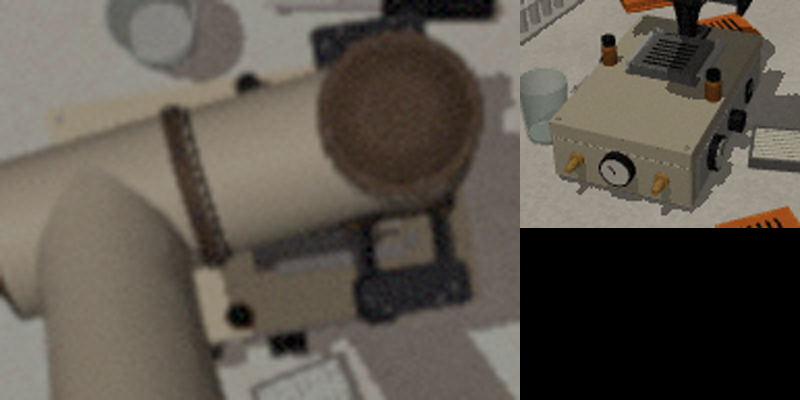

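The side view shows the cover sliding, its front edge already past the rail ends, flat, with both vials standing. I keep pushing.

```bash
python3 -m handwheel '[[[0,0,0,-0.004,0,0,0],[0,0,0,-0.004,0,0,0],[0,0,0,-0.004,0,0,0],[0,0,0,-0.004,0,0,0],[0,0,0,-0.004,0,0,0],[0,0,0,0,0,0,0]]]'
python3 -m handwheel '[[[0,0,0,-0.004,0,0,0],[0,0,0,-0.004,0,0,0],[0,0,0,-0.004,0,0,0],[0,0,0,-0.004,0,0,0],[0,0,0,-0.004,0,0,0],[0,0,0,-0.004,0,0,0],[0,0,0,-0.004,0,0,0],[0,0,0,0,0,0,0]]]'
```

```text
time_s: 7.55
tcp_pos: [0.5521, 0.0128, 0.094]
ee_rot: [[0.153, -0.988, 0.0], [-0.988, -0.153, 0.001], [-0.001, -0.001, -1.0]]
wrist_force: [0.5, -0.4, -0.3]
gripper_width: 0.01
gripper_force: 0.0
time_s: 8.35
tcp_pos: [0.5477, 0.0405, 0.0945]
ee_rot: [[0.153, -0.988, 0.0], [-0.988, -0.153, 0.0], [-0.0, -0.0, -1.0]]
wrist_force: [-0.1, 0.5, -0.4]
gripper_width: 0.004
gripper_force: 0.0
```

```bash
python3 -m handwheel '[[[0,0,0,-0.004,0,-0.001,0],[0,0,0,-0.004,0,0,0],[0,0,0,-0.004,0,0,0],[0,0,0,-0.004,0,0,0],[0,0,0,-0.004,0,0,0],[0,0,0,-0.004,0,0,0],[0,0,0,-0.004,0,0,0],[0,0,0,-0.004,0,0,0],[0,0,0,-0.003,0,0,0],[0,0,0,-0.002,0,0,0],[0,0,0,0,0,0,0]]]'
python3 - <<'E'
from h import *
s=cams.capture("side");cv2.imwrite("pics/p3.png",cv2.resize(s[180:300,200:360,::-1],(800,600),interpolation=2))
E
```

```text
time_s: 9.45
tcp_pos: [0.5419, 0.0769, 0.0953]
ee_rot: [[0.153, -0.988, -0.0], [-0.988, -0.153, 0.0], [-0.0, 0.0, -1.0]]
wrist_force: [0.3, 1.3, -0.0]
gripper_width: 0.01
gripper_force: 0.0
```

View pics/p3.png

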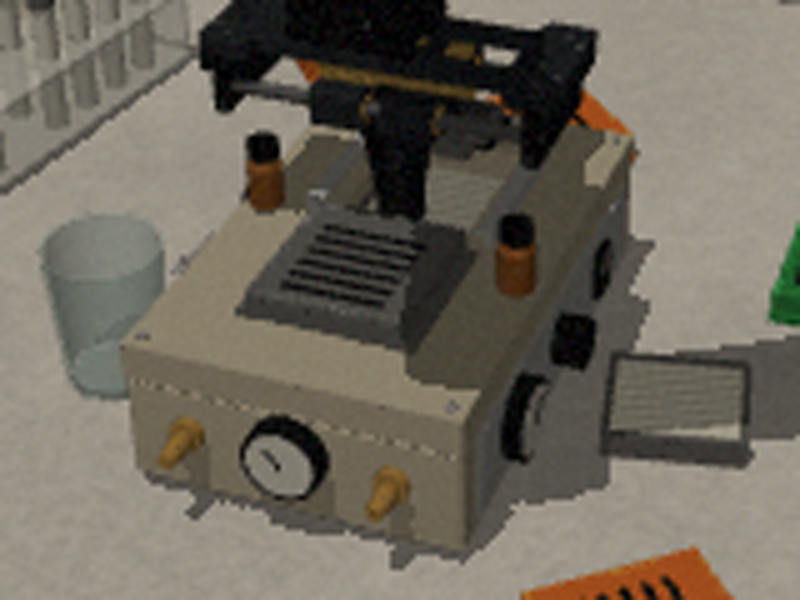

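The cover lies flat on the deck past the rails, with its front foot corners at about crop (240,312) and (408,350). I'll measure its front edge against the pump's front top corners at (124,347) and (467,435).

```bash
python3 - <<'E'
from h import *
c=np.array([.5438,.0783]);th=np.radians(8.75);X=np.array([np.cos(th),np.sin(th)]);Y=np.array([-X[1],X[0]])
for u,v in[(240,312),(408,350),(124,347),(467,435)]:
    p=ray("side",(200+u/5,180+v/5),.09)[:2]-c;print((p@X*1e3).round(1),(p@Y*1e3).round(1))
E
```

```text
44.3 99.5
-46.5 100.2
84.8 145.6
-95.9 151.2
```

The front edge reads about y=100 mm with a bias of a few mm, so the cover origin is near 50 mm. I push 10 mm more for margin, then back off and rise.

```bash
python3 -m handwheel '[[[0,0,0,-0.003,0,0,0],[0,0,0,-0.003,0,0,0],[0,0,0,-0.002,0,0,0],[0,0,0,-0.002,0,0,0],[0,0,0,0,0,0,0],[0,0,0,0.004,0,0,0],[0,0,0,0.008,0,0,0],[0,0,0,0,0,-0.01,0],[0,0,0,0,0,-0.03,0],[0,0,0,0,0,-0.04,0],[0,0,0,0,0,-0.04,0],[0,0,0,0,0,0,0]]]'
python3 -m handwheel '[[[0,0,0,0.04,0,-0.02,0],[0,0,0,0.04,0,-0.02,0],[0,0,0,0.04,0,0,0],[0,0,0,0.04,0,0,0],[0,0,0,0.04,0,0,0],[0,0,0,0.04,0,0,0],[0,0,0,0,0,0,0],[0,0,0,0,0,0,0],[0,0,0,0,0,0,0]]]'
python3 - <<'E'
from h import *
s=cams.capture("side");t=cams.capture("top");o=np.hstack([cv2.resize(x,(400,300),interpolation=2)for x in(s[180:300,200:360,::-1],t[160:260,190:323,::-1])]);cv2.imwrite("pics/p4.png",o)
E
```

```text
time_s: 10.7
tcp_pos: [0.546, 0.0751, 0.2229]
ee_rot: [[0.154, -0.988, 0.014], [-0.988, -0.154, 0.004], [-0.001, -0.014, -1.0]]
wrist_force: [0.5, 0.1, 0.4]
gripper_width: 0.004
gripper_force: 0.0
time_s: 11.6
tcp_pos: [0.5788, -0.1622, 0.2556]
ee_rot: [[0.153, -0.988, 0.0], [-0.988, -0.153, 0.0], [-0.0, -0.0, -1.0]]
wrist_force: [0.3, 0.6, 0.7]
gripper_width: 0.004
gripper_force: 0.0
```

View pics/p4.png

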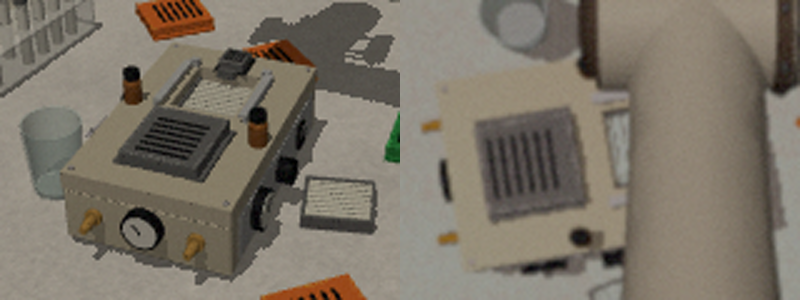

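The cover lies flat beyond the rails, with its centre at about (530,163) in the right panel. The tab has sprung back, the vials are standing and the hand is clear.

```bash
python3 -c "
from station import r
print(r.finish_job())"
```

```text
the job is handed in; nothing more can be done
None
```

I handed the job in at about 11.7 s: the cover lies flat on the deck beyond the rails, the tab has sprung back, both vials are standing, and the hand is clear; no verdict came back.

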